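Set two rollers at the start stop of an inclined track

TASK

Get the race on the sloped two-lane track ready: with a fingertip, gently push each of the two rollers that lie at the bottom up its own gutter until it is home against the stop of the start carriage and the spring catch has come up behind it, so that it stays there when you let go. Only push them: do not lift a roller out of its gutter, do not shift the start carriage along the track, and leave everything else on the bench where it is.

Things in the scene. Friction and masses are not known exactly. Their poses are not given: they have to be found in the camera images.
- track: Fixed aluminium track, 600 mm long, 116 wide, with two parallel gutters 46 mm wide. Origin on the bench below its middle line, 220 mm from the low end; x points uphill (level), y across to the near gutter, z up. Gutter floors rise at 0.14 rad along x, 76 mm above the bench over the origin; their middle lines are at y = +30 (near) and -30 mm (far). Walls and middle rib stand 12 mm above the floors.
- home_near (a point): Centre of a roller that touches the stop in the near gutter: 25 mm above the gutter floor and 25 mm downhill of the stop's face. x points up the slope, z square off the floor. It is on the start carriage, a grey saddle clamped on the track (slips at 60 N), 110 to 230 mm uphill of the rollers; its stop bar crosses both gutters, 42 mm high above the floors, and nothing else stands above the walls.
- home_far (a point): The same for the far gutter (y = -30 mm), on the same carriage.
- tube_roller: Steel tube, diameter 50 mm, 42 long, wall 4, about 0.18 kg, lying across one gutter (either one) at its low end against a rubber lip only 10 mm high; behind and above the lip is free room for a finger. Origin at its centre, 25 mm above the gutter floor; y is the tube's axis. Rolls back down if let go short of the catch.
- solid_roller: Solid aluminium cylinder, diameter 50 mm, 42 mm long, about 0.21 kg, lying across the other gutter in the same way. Origin at its centre, y along its axis. Pushing either roller up takes 1 to 4 N.
- catch_near (a joint): Spring catch: steel leaf 18 mm long, 16 wide, in the near gutter's floor, hinged 36 mm downhill of the home point, its free tip rising 12 mm towards the stop. 0 = up, 0.87 rad = pressed flat. A roller pushed uphill presses it flat (1 to 2 N) and passes over; it springs up behind a roller within 4 mm of the stop, which then leans back on its tip and cannot roll down.
- catch_far (a joint): The same for the far gutter.
- spare_roller: Wooden cylinder, diameter 50 mm, 42 mm tall, standing upright on the bench beside the low part of the track, far side; not to be moved. Origin at the centre of its foot.
- weight: Brass weight with a small knob, diameter 38 mm, 40 mm tall, on the bench beside the track, far side; not to be moved. Origin at the centre of its foot.
- level: Aluminium spirit level, 150 x 20 x 40 mm, on the bench beside the track, near side; not to be moved. Origin at the centre of its underside, long along x.
- mug: White mug, diameter 76 mm, 90 mm tall, on the bench beyond the track; not to be moved. Origin at the centre of its foot.
- screwdriver: Screwdriver lying on the bench beyond the track; not to be moved. Long along its x axis.
- mouse: Computer mouse, 105 x 60 x 34 mm, on the bench beyond the track; not to be moved. Origin under its centre.
- caliper: Digital caliper, 230 mm long, lying flat on the bench beside the low end of the track; not to be moved. Origin under its centre, long along x.
There are look-alikes about, which are no part of the job. What is shaped like the tube_roller but orange is not meant.

How it is judged:
By the outcome, as a careful person would: the job done as asked, in the order asked, and still so for the second after the job is handed in, with the robot touching nothing.
It also fails if it takes over 54 s, if anything falls off the work surface, if the arm or the gripper's body presses on something with over 40 N, if the wrist force passes 120 N, or if a joint passes its speed limit or range.

ROBOT

A 7-joint arm with a two-finger parallel gripper is mounted at the origin on the work surface. World frame = base frame: x ahead of the robot, y to its left, z up, the work surface at z = 0. Lengths are in m, angles in rad, forces in N, time in s.
With the tool pointing down it reaches from about 0.4 to 0.875 m from the base axis. Payload 19.3 kg.
Tool frame: the origin (TCP) lies at the very end of the fingers, on their centre line; the grasp point (between the pads) lies 19 mm behind it; z points along the fingers, y is the line along which they close (so a half turn about z gives the same grasp; the last joint's range is limited). The gripper opens to 85 mm and grips with 20 to 120 N. Pads are 22 mm wide; open, the fingers measure 114 mm over their backs; the gripper's body (76 mm by 85 mm) begins 54 mm behind the grasp point. The pads swing forward as they close: fully open they stand 13 mm farther back than shut.
Start: joints at [1.119, 0.521, -0.036, 1.599, 0.021, 1.021, -0.113], TCP at [0.233, -0.58, 0.231] pointing down, gripper open.
Joint ranges: [-2.91, 2.91], [-0.3, 2.13], [-1.5, 1.42], [0.17, 2.43], [-1.26, 4.41], [0.16, 1.93], [-2.52, 2.52]. Speed limits (rad/s): [1.89, 1.89, 2.39, 2.39, 3.01, 3.01, 3.01].

INTERFACE

Orientations are given as [roll, pitch, yaw] about the fixed x, y, z axes, in that order (R = Rz(yaw) Ry(pitch) Rx(roll)).
In Python, from workcell import bot gives the robot as it stands. The module is installed in compiled form; this text tells all that it offers.
- The arm moves only by the tool apply_moves, never from a script. Its arguments are lists of equal length, an entry for each row: "claw": the finger opening in m, from 0 to 0.0854; "xyz": the shift along the tool's x, y, z in m, a list of three; "twist": the turn, a rotation vector about the tool's x, y, z in rad, a list of three. A call has 1 to 20 rows; each row shifts and turns the commanded pose from where the row before left it, along the tool's axes as they then stand; what a row does not reach is not made up. A row lasts 1/10 s, in which the tool goes at most 50 mm and 8.59 degrees, less where a joint would pass 70% of its speed; a pose out of reach is approached as far as the arm can. A call with a gripper value outside its range is refused whole. The fingers move at their own pace and stop on an object; "force" is the grip in N (left out, the last holds). Time passes only in rows, so rows that do not move let the fingers close. It gives the time, the measured TCP pose, the force, the opening and the grip force at its end, in the units of the state.
- bot.observe(): the state, without advancing time (a new reading comes with each control period).
- bot.grab_frame(name): name is "side" or "top"; returns a dict with "img" (420x560x3 uint8, red, green, blue), "vfov" (degrees; the focal length in pixels is half the picture's height over the tangent of half this angle, whatever the lens; pixels are square), "cx", "cy" (the principal point, pixels), "distortion" ([k1, k2, p1, p2, k3] as OpenCV has them; the pictures are not rectified), "view" (4x4, takes a point from world to camera coordinates). Camera axes: x right, y up, looking along -z (the intrinsics and any distortion apply to the point x, -y, -z); pixel columns grow to the right and rows downward; lengths in m; the calibration is good to about 2 mm. A picture is of the moment at which its call begins. There is no depth.
- bot.job_done(): hands the job in; it is judged then, once.
Trained networks look in the newest picture that a camera, given by its name, has taken for a name from the list of things; names that differ only in an ending like _2 or _b are one class to them, and where a whole thing is asked for, a point or a joint stands for the part that bears it (a point fixed in the world has none). Each returns a list of dicts, best first, with "score" (0 to 1); they miss things now and then, are a little off and sometimes report something else, mostly with a low value. They report only what shows in the picture. A call takes as long as a camera call. They do not tell look-alikes from the thing itself.
- bot.find_in(camera, query): "position" ([x, y, z] in m, in world coordinates, good to about 4 mm: the middle of the surface that is visible of it).
The state is a dict: "clock": time; "qpos": joint angles; "qd": joint speeds; "joint_efforts": joint torques, N m; "position": TCP position; "tool_rot": TCP orientation; "force": force on the tool from outside, world axes, zero at the start; "moment": the same for the moment, N m; "grip_width": finger opening in m; "finger_force": force on a finger pad.
Only numpy, scipy, OpenCV 4.12 (cv2) and the standard library are available. Lean on these libraries where they do the work, as an engineer would, in place of code of your own. Each camera call takes 0.05 s, during which the arm holds its last target. There are 200 camera calls.

## Working session

There is one attempt and no reset: what is moved stays moved. The work goes in short steps, Python scripts to look and compute and a tool call to move; the robot and the scene stay as the last step left them, time stands still between calls to the robot, and variables do not carry over. Pictures are saved under pics/ and viewed, at most 10 in all, crops included, and the job is handed in when it is done.

Besides the shell and the picture viewer there is one more tool, called as name(argument=value, ...) on one line, values as JSON. apply_moves: Moves the arm, as the interface text tells. Its arguments: {"type":"object","properties":{"claw":{"type":"array"},"xyz":{"type":"array"},"twist":{"type":"array"},"force":{"type":"number"}},"required":["claw","xyz","twist"]}

```bash
mkdir -p pics
python3 - <<'E'
from workcell import bot
import cv2
for c in ("side","top"):
    f=bot.grab_frame(c); cv2.imwrite(f"pics/{c}0.png",f["img"][:,:,::-1])
    print(c,f["vfov"],f["cx"],f["cy"],f["distortion"],f["view"])
    for q in ("track","tube_roller","solid_roller","home_near","catch_near","spare_roller","level","weight","caliper"):
        print(q,[( [round(float(x),3) for x in d["position"]],round(d["score"],2)) for d in bot.find_in(c,q)][:3])
print(bot.observe())
E
```

```text
side 53.1851055883214 284.18937520579703 209.5640530255545 [-0.08560872  0.          0.          0.          0.        ] [[-8.96659894e-01 -4.42720038e-01  5.30985713e-05  4.48190629e-01]
 [ 2.48965909e-01 -5.04142157e-01  8.26956263e-01 -2.38750060e-01]
 [-3.66083339e-01  7.41511735e-01  5.62266250e-01 -6.09256996e-01]
 [ 0.00000000e+00  0.00000000e+00  0.00000000e+00  1.00000000e+00]]
track [([0.574, 0.237, 0.104], 0.91), ([0.528, -0.149, 0.093], 0.71), ([0.64, -0.117, 0.047], 0.23)]
tube_roller [([0.287, -0.208, 0.033], 0.87), ([0.471, -0.139, 0.089], 0.79), ([0.362, -0.146, 0.028], 0.64)]
solid_roller [([0.529, -0.148, 0.092], 0.84)]
home_near [([0.507, 0.007, 0.096], 0.62), ([0.471, -0.135, 0.089], 0.42)]
catch_near []
spare_roller [([0.574, 0.239, 0.107], 0.49)]
level [([0.431, 0.034, 0.035], 0.7)]
weight [([0.42, -0.337, 0.011], 0.28)]
caliper [([0.421, -0.337, 0.009], 0.86)]
top 56.047109534612176 280.18447732176486 205.9872129345843 [0.01985316 0.         0.         0.         0.        ] [[-0.01326478 -0.99981399 -0.01400113 -0.05550576]
 [ 0.98931345 -0.01515621  0.1450144
[... 523 characters left out ...]
.79)]
{'clock': 1.0, 'qpos': array([ 1.1188131 ,  0.52139443, -0.03632202,  1.59950247,  0.02117839,
        1.02111836, -0.11279069]), 'qd': array([-0.00202771, -0.00104037,  0.0003102 , -0.00011797, -0.00114698,
       -0.00181842, -0.00029027]), 'joint_efforts': array([ 4.20364415e-05, -9.26867008e+01,  1.97841145e+00, -3.70247984e+01,
        1.81373156e-02,  1.87461766e-03,  1.33208277e-04]), 'position': array([ 0.23284788, -0.57998838,  0.23129311]), 'tool_rot': array([-3.14155200e+00, -2.63469341e-05,  3.81757459e-01]), 'force': array([0.62554171, 0.43129611, 0.90805275]), 'moment': array([ 0.01469516, -0.04221331, -0.00597636]), 'finger_force': 0.0, 'grip_width': 0.08557013255289267}
```

View pics/side0.png

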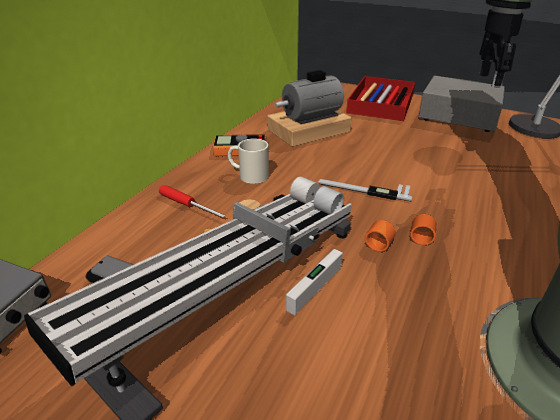

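View pics/top0.png

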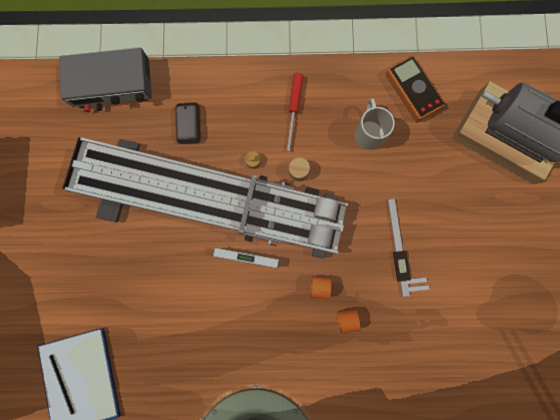

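Side view: the grey rollers are at (305,189) and (328,200), at the track's low end. The stop bar is at (263,228). Top view: the rollers are at (327,209) and (322,233). The orange look-alikes at (321,287) and (348,321) lie on the bench and are excluded by their colour. I'll enlarge to confirm.

Run:
```python
import cv2,numpy as np
t=cv2.imread("pics/top0.png"); s=cv2.imread("pics/side0.png")
cv2.imwrite("pics/c1.png",np.vstack([cv2.resize(t[165:265,225:360],None,fx=5.9,fy=5.9,interpolation=cv2.INTER_CUBIC)]))
a=cv2.resize(t[130:230,55:165],(400,364),interpolation=cv2.INTER_CUBIC)
b=cv2.resize(s[170:270,230:360],(400,308),interpolation=cv2.INTER_CUBIC)
b=cv2.copyMakeBorder(b,0,56,0,0,cv2.BORDER_CONSTANT)
cv2.imwrite("pics/c2.png",np.hstack([a,b]))
```

```text
(no output)
```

View pics/c1.png

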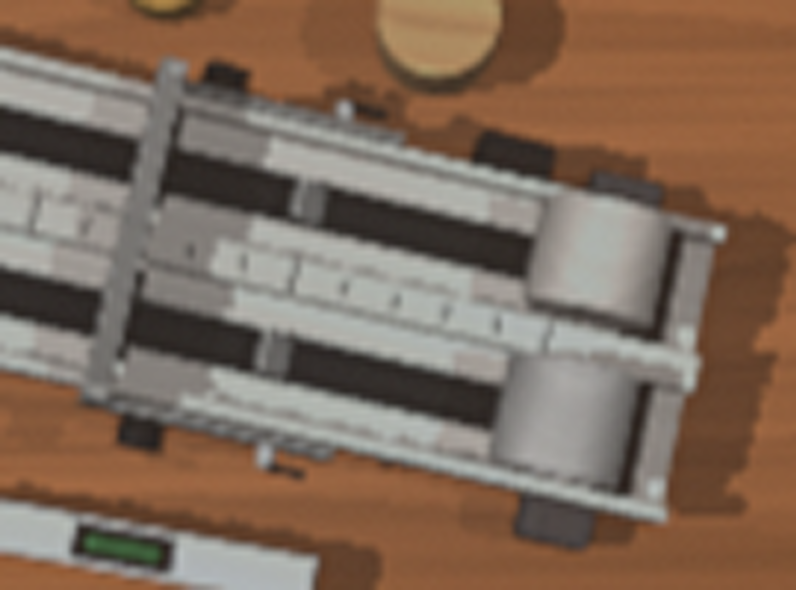

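View pics/c2.png

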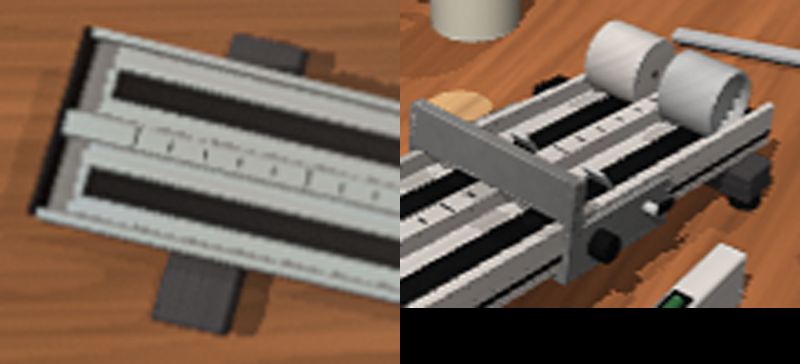

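The rollers are confirmed: the tube, with its hollow end, is in the near gutter and the solid one is in the far gutter. Both sit at the low end against the lip. The stop bar runs (175,65)–(100,395) in crop 1, and the leaves are at (310,200) and (272,352). Next I fit the track pose.

```bash
cat > h.py <<'E'
import numpy as np,cv2
from workcell import bot
from scipy.optimize import least_squares
a=.14
def proj(f,P):
    P=np.atleast_2d(P);V=f["view"];c=P@V[:3,:3].T+V[:3,3];c=c*[1,-1,-1]
    F=210/np.tan(np.radians(f["vfov"]/2));K=np.array([[F,0,f["cx"]],[0,F,f["cy"]],[0,0,1]])
    return cv2.projectPoints(c,np.zeros(3),np.zeros(3),K,np.array(f["distortion"]))[0][:,0]
def T(p,s,y,h): # s along slope from origin, y across, h off floor
    s,y,h=np.broadcast_arrays(s,y,h)
    X=s*np.cos(a)-h*np.sin(a);Z=.076+s*np.sin(a)+h*np.cos(a)
    c,n=np.cos(p[2]),np.sin(p[2])
    return np.stack([p[0]+c*X-n*y,p[1]+n*X+c*y,Z],-1)
E
python3 - <<'E'
from h import *
ft=bot.grab_frame("top");fs=bot.grab_frame("side")
# top corners low far, low near, high far, high near
px=np.array([[347.4,204.3],[337.5,252.6],[80.3,137.7],[65.5,188.3]])
S=np.array([-.222,-.222,.378,.378]);Y=np.array([-.058,.058]*2)
r=least_squares(lambda p:(proj(ft,T(p,S,Y,.012))-px).ravel(),[.54,-.05,1.33])
p=r.x;print(p,r.fun.round(1));np.save("p.npy",p)
cs=lambda x,y:(225+x/5.9,165+y/5.9)
def back(name,f,pp,h):
    q=least_squares(lambda u:(proj(f,T(p,u[0],u[1],h))-pp).ravel(),[0,0]).x;print(name,q.round(4))
back("bar far top end",ft,cs(175,65),.042);back("bar near top end",ft,cs(100,395),.042)
back("catch far",ft,cs(310,200),.006);back("catch near",ft,cs(272,352),.006)
back("tube c",ft,cs(570,420),.04);back("solid c",ft,cs(600,260),.04)
# side view overlay
im={"t":ft["img"][:,:,::-1].copy(),"s":fs["img"][:,:,::-1].copy()}
for k,f in (("t",ft),("s",fs)):
    im[k]=cv2.resize(im[k],None,fx=3,fy=3,interpolation=cv2.INTER_CUBIC)
    def dr(P,c): cv2.polylines(im[k],[(proj(f,P)*3+1).round().astype(int)],False,c,1)
    dr(T(p,S[[0,1,3,2,0]],Y[[0,1,1,0,0]],.012),(0,0,255))
    for y in (-.03,.03):
        th=np.linspace(0,6.28,40)
        for e in (-.021,.021): dr(T(p,-.185+.025*np.cos(th),y+e,.025+.025*np.sin(th)),(0,255,0))
cv2.imwrite("pics/o.png",np.vstack([im["t"][520:800,650:1100][:280],im["s"][500:780,680:1130]]))
E
```

```text
[0.54548536 0.01093528 1.33303783] [ 0.2 -0.8 -0.2  0.6  0.7 -0.7 -0.7  0.7]
bar far top end [-0.0006 -0.0617]
bar near top end [-0.0024  0.0623]
catch far [-0.0633 -0.0306]
catch near [-0.0623  0.0296]
tube c [-0.1727  0.0314]
solid c [-0.1712 -0.0294]
```

View pics/o.png

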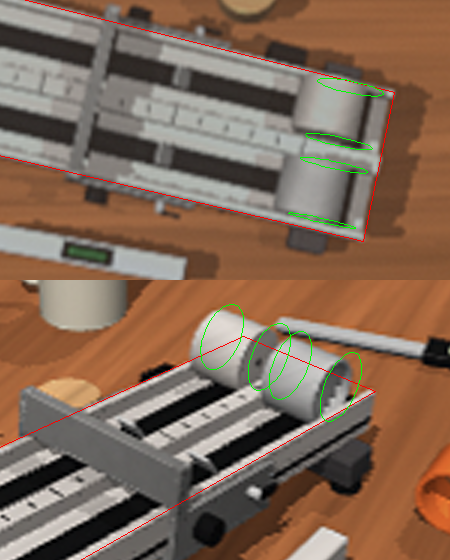

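The fit is good: residuals are under 1 px, and the measured rollers are at s≈-0.173, bar face ≈-0.005, home ≈-0.030. I'll turn the tool so its x points along the track, close the fingers, and compute waypoints.

apply_moves(claw=[0,0,0,0,0,0,0,0], xyz=[[0,0,0],[0,0,0],[0,0,0],[0,0,0],[0,0,0],[0,0,0],[0,0,0],[0,0,0]], twist=[[0,0,-0.136],[0,0,-0.136],[0,0,-0.136],[0,0,-0.136],[0,0,-0.136],[0,0,-0.136],[0,0,-0.135],[0,0,0]])

```text
clock: 1.9
position: [0.2326, -0.5801, 0.2312]
tool_rot: [3.141, -0.0, 1.335]
force: [0.1, -0.2, -0.3]
grip_width: 0.0002
finger_force: 0.0
```

```bash
cat >> h.py <<'E'
def rep():
    p=np.load("p.npy");o=bot.observe();R=cv2.Rodrigues(np.zeros(3))[0]
    from scipy.spatial.transform import Rotation as Ro
    R=Ro.from_euler("xyz",o["tool_rot"]).as_matrix();x=o["position"]
    print("t",o["clock"],"pos",x.round(4),"rot",o["tool_rot"].round(3),"w",o["grip_width"])
    u=np.array([np.cos(p[2]),np.sin(p[2]),0]);print("F along",(o["force"]@u).round(2),o["force"].round(2))
    for n,y in (("near",.03),("far",-.03)):
        for l,s,g in (("above",-.173,.05),("start",-.173,.05),("home",-.030,.036)):
            c=T(p,s,y,.025)-u*g+[0,0,.10 if l=="above" else -.010]
            print(n,l,c.round(4),"tool shift",(R.T@(c-x)).round(4))
E
python3 -c "from h import *;rep()"
```

```text
t 1.9 pos [ 0.2326 -0.5801  0.2312] rot [ 3.141 -0.     1.335] w 0.00016818297953743235
F along -0.18 [ 0.13 -0.21 -0.33]
near above [ 0.4634 -0.2005  0.1766] tool shift [0.423  0.1357 0.0547]
near start [ 0.4634 -0.2005  0.0666] tool shift [0.423  0.1357 0.1647]
near home [ 0.5    -0.0492  0.0866] tool shift [0.5786 0.136  0.1448]
far above [ 0.5217 -0.2146  0.1766] tool shift [0.4229 0.1957 0.0547]
far start [ 0.5217 -0.2146  0.0666] tool shift [0.4228 0.1957 0.1647]
far home [ 0.5583 -0.0634  0.0866] tool shift [0.5784 0.196  0.1448]
```

apply_moves(claw=[0,0,0,0,0,0,0,0,0,0,0,0,0,0,0,0,0], xyz=[[0.035,0.012,0],[0.035,0.012,0],[0.035,0.012,0],[0.035,0.012,0],[0.035,0.012,0],[0.035,0.012,0],[0.035,0.012,0],[0.035,0.012,0],[0.035,0.012,0],[0.035,0.012,0],[0.035,0.012,0],[0.035,0.004,0],[0.003,0,0.02],[0,0,0.03],[0,0,0.03],[0,0,0.03],[0,0,0]], twist=[[0,0,0],[0,0,0],[0,0,0],[0,0,0],[0,0,0],[0,0,0],[0,0,0],[0,0,0],[0,0,0],[0,0,0],[0,0,0],[0,0,0],[0,0,0],[0,0,0],[0,0,0],[0,0,0],[0,0,0]])

```text
clock: 3.6
position: [0.4631, -0.2004, 0.1186]
tool_rot: [-3.137, -0.001, 1.329]
force: [-0.1, -0.2, 0.6]
grip_width: -0.0
finger_force: 0.0
```

Run:
```python
from h import *
rep()
a_=bot.grab_frame("top")["img"];b=bot.grab_frame("side")["img"]
A=cv2.resize(a_[150:290,225:385],(480,420));B=cv2.resize(b[110:250,230:370],(320,320));B=cv2.copyMakeBorder(B,0,100,0,0,cv2.BORDER_CONSTANT)
cv2.imwrite("pics/m1.png",np.hstack([A,B])[:,:,::-1])
```

```text
t 3.6 pos [ 0.4631 -0.2004  0.1186] rot [-3.137e+00 -1.000e-03  1.329e+00] w -1.2031413439100843e-05
F along -0.24 [-0.15 -0.21  0.58]
near above [ 0.4634 -0.2005  0.1766] tool shift [-0.     0.    -0.058]
near start [ 0.4634 -0.2005  0.0666] tool shift [-0.0001  0.0006  0.052 ]
near home [ 0.5    -0.0492  0.0866] tool shift [ 1.555e-01 -1.000e-04  3.220e-02]
far above [ 0.5217 -0.2146  0.1766] tool shift [ 0.0002  0.06   -0.0583]
far start [ 0.5217 -0.2146  0.0666] tool shift [0.0002 0.0606 0.0517]
far home [ 0.5583 -0.0634  0.0866] tool shift [0.1558 0.0599 0.0319]
```

View pics/m1.png

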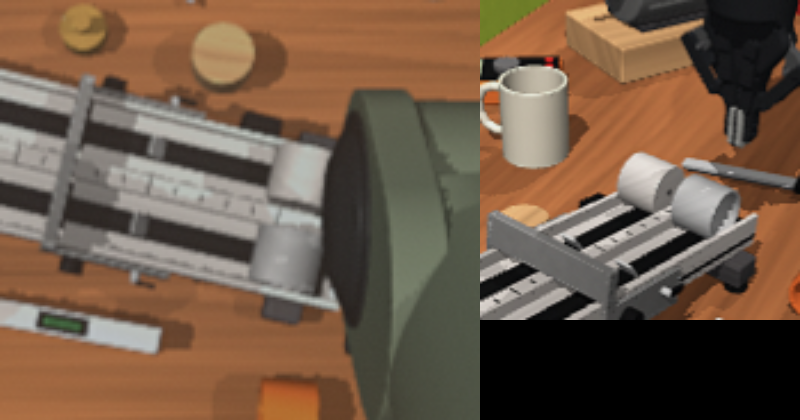

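The top view shows both rollers uncovered at (300,175) and (285,255). In the side view the closed fingers hang straight behind the near roller, so I descend.

apply_moves(claw=[0,0,0,0,0], xyz=[[0,0,0.02],[0,0,0.016],[0,0,0.01],[0,0,0.006],[0,0,0]], twist=[[0,0,0],[0,0,0],[0,0,0],[0,0,0],[0,0,0]])

```text
clock: 4.2
position: [0.4649, -0.2011, 0.0696]
tool_rot: [3.141, 0.0, 1.332]
force: [-0.3, 0.2, 0.1]
grip_width: -0.0003
finger_force: 0.0
```

apply_moves(claw=[0,0,0,0,0,0,0,0], xyz=[[0.003,0,-0.0004],[0.003,0,-0.0004],[0.004,0,-0.0006],[0.004,0,-0.0006],[0.005,0,-0.0007],[0.005,0,-0.0007],[0.005,0,-0.0007],[0.005,0,-0.0007]], twist=[[0,0,0],[0,0,0],[0,0,0],[0,0,0],[0,0,0],[0,0,0],[0,0,0],[0,0,0]])

```text
clock: 5.0
position: [0.4729, -0.1675, 0.0742]
tool_rot: [-3.142, -0.0, 1.333]
force: [0.1, -0.5, 0.2]
grip_width: -0.0001
finger_force: 0.3
```

apply_moves(claw=[0,0,0,0,0,0,0,0,0,0,0,0,0,0], xyz=[[0.006,0,-0.0007],[0.006,0,-0.0007],[0.006,0,-0.0007],[0.006,0,-0.0007],[0.006,0,-0.0007],[0.006,0,-0.0007],[0.006,0,-0.0007],[0.006,0,-0.0007],[0.006,0,-0.0007],[0.006,0,-0.0007],[0.006,0,-0.0007],[0.006,0,-0.0007],[0.006,0,-0.0008],[0.003,0,-0.0004]], twist=[[0,0,0],[0,0,0],[0,0,0],[0,0,0],[0,0,0],[0,0,0],[0,0,0],[0,0,0],[0,0,0],[0,0,0],[0,0,0],[0,0,0],[0,0,0],[0,0,0]])

```text
clock: 6.4
position: [0.4921, -0.0886, 0.0838]
tool_rot: [3.142, -0.0, 1.333]
force: [-0.2, -1.0, 0.3]
grip_width: 0.0001
finger_force: 0.8
```

Run:
```python
from h import *
rep()
print([(q["position"],q["score"]) for c in ("side","top") if bot.grab_frame(c) for q in bot.find_in(c,"tube_roller")[:4]])
b=bot.grab_frame("side")["img"]
cv2.imwrite("pics/m2.png",cv2.resize(b[130:290,200:380],None,fx=3.3,fy=3.3)[:,:,::-1])
```

```text
t 6.4 pos [ 0.4921 -0.0886  0.0838] rot [ 3.142 -0.     1.333] w 0.00013569776765556327
F along -1.07 [-0.23 -1.04  0.34]
near above [ 0.4634 -0.2005  0.1766] tool shift [-0.1154 -0.0015 -0.0928]
near start [ 0.4634 -0.2005  0.0666] tool shift [-0.1154 -0.0015  0.0172]
near home [ 0.5    -0.0492  0.0866] tool shift [ 0.0402 -0.0015 -0.0028]
far above [ 0.5217 -0.2146  0.1766] tool shift [-0.1154  0.0585 -0.0928]
far start [ 0.5217 -0.2146  0.0666] tool shift [-0.1154  0.0585  0.0172]
far home [ 0.5583 -0.0634  0.0866] tool shift [ 0.0402  0.0585 -0.0028]
[([0.3585, -0.1461, 0.0263], 0.9), ([0.4978, -0.0437, 0.1015], 0.63), ([0.4071, -0.3383, 0.0088], 0.55)]
```

View pics/m2.png

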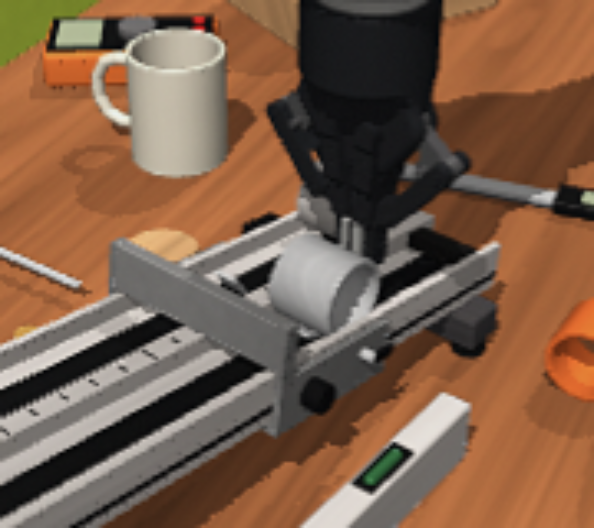

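The roller at (325,285) rides squarely in the near gutter in front of the fingertip, with about 40 mm left to go. I continue, slowing near the stop.

apply_moves(claw=[0,0,0,0,0,0,0,0,0,0], xyz=[[0.004,0,-0.0003],[0.004,0,-0.0003],[0.004,0,-0.0003],[0.004,0,-0.0003],[0.004,0,-0.0003],[0.004,0,-0.0004],[0.004,0,-0.0005],[0.003,0,-0.0004],[0.002,0,-0.0003],[0,0,0]], twist=[[0,0,0],[0,0,0],[0,0,0],[0,0,0],[0,0,0],[0,0,0],[0,0,0],[0,0,0],[0,0,0],[0,0,0]])

```text
clock: 7.65
position: [0.4997, -0.0569, 0.0868]
tool_rot: [3.142, -0.0, 1.333]
force: [0.4, 0.2, 0.1]
grip_width: 0.0002
finger_force: 0.0
```

apply_moves(claw=[0,0,0], xyz=[[0.002,0,-0.0003],[0.001,0,0],[0,0,0]], twist=[[0,0,0],[0,0,0],[0,0,0]])

```text
clock: 7.95
position: [0.5004, -0.0542, 0.0871]
tool_rot: [3.142, -0.0, 1.333]
force: [-0.3, -0.1, -0.5]
grip_width: 0.0002
finger_force: 0.1
```

```bash
python3 -c "from h import *;rep()"
```

```text
t 7.95 pos [ 0.5004 -0.0542  0.0871] rot [ 3.142 -0.     1.333] w 0.00018250882802904632
F along -0.12 [-0.28 -0.05 -0.51]
near above [ 0.4634 -0.2005  0.1766] tool shift [-0.1509 -0.0015 -0.0895]
near start [ 0.4634 -0.2005  0.0666] tool shift [-0.1509 -0.0015  0.0205]
near home [ 0.5    -0.0492  0.0866] tool shift [ 0.0047 -0.0015  0.0005]
far above [ 0.5217 -0.2146  0.1766] tool shift [-0.1509  0.0585 -0.0895]
far start [ 0.5217 -0.2146  0.0666] tool shift [-0.1509  0.0585  0.0205]
far home [ 0.5583 -0.0634  0.0866] tool shift [0.0047 0.0585 0.0005]
```

apply_moves(claw=[0,0,0,0], xyz=[[0.001,0,0],[0.001,0,0],[0.001,0,0],[0,0,0]], twist=[[0,0,0],[0,0,0],[0,0,0],[0,0,0]])

```text
clock: 8.35
position: [0.5008, -0.052, 0.0871]
tool_rot: [-3.141, 0.001, 1.332]
force: [-1.1, -4.7, 1.6]
grip_width: 0.0003
finger_force: 2.5
```

apply_moves(claw=[0,0,0], xyz=[[0.001,0,0],[0.001,0,0],[0,0,0]], twist=[[0,0,0],[0,0,0],[0,0,0]])

```text
clock: 8.65
position: [0.5008, -0.0518, 0.087]
tool_rot: [-3.141, 0.003, 1.331]
force: [-2.6, -15.2, 2.7]
grip_width: 0.0003
finger_force: 7.8
```

It is firmly against the stop: 15 N and no more travel. I back off, lift, go above the far start point and look.

apply_moves(claw=[0,0,0,0,0,0,0,0,0,0], xyz=[[-0.005,0,0],[-0.015,0,0.001],[-0.015,0,0.001],[0,0,-0.03],[0,0,-0.03],[-0.03,0.015,0],[-0.03,0.015,0],[-0.03,0.015,0],[-0.03,0.014,0],[0,0,0]], twist=[[0,0,0],[0,0,0],[0,0,0],[0,0,0],[0,0,0],[0,0,0],[0,0,0],[0,0,0],[0,0,0],[0,0,0]])

```text
clock: 9.65
position: [0.5215, -0.2196, 0.1447]
tool_rot: [3.141, 0.002, 1.327]
force: [-0.4, 0.6, -0.7]
grip_width: -0.0001
finger_force: 0.0
```

Run:
```python
from h import *
rep()
a_=bot.grab_frame("top")["img"];b=bot.grab_frame("side")["img"]
A=cv2.resize(a_[160:260,235:365],(520,400),interpolation=cv2.INTER_CUBIC);B=cv2.resize(b[180:280,240:310],(280,400),interpolation=cv2.INTER_CUBIC)
cv2.imwrite("pics/m3.png",np.hstack([A,B])[:,:,::-1])
```

```text
t 9.65 pos [ 0.5215 -0.2196  0.1447] rot [3.141e+00 2.000e-03 1.327e+00] w -0.0001275032498288945
F along 0.5 [-0.39  0.61 -0.74]
near above [ 0.4634 -0.2005  0.1766] tool shift [ 0.0045 -0.061  -0.032 ]
near start [ 0.4634 -0.2005  0.0666] tool shift [ 0.0047 -0.061   0.078 ]
near home [ 0.5    -0.0492  0.0866] tool shift [ 0.1602 -0.062   0.0578]
far above [ 0.5217 -0.2146  0.1766] tool shift [ 0.0049 -0.001  -0.032 ]
far start [ 0.5217 -0.2146  0.0666] tool shift [ 0.0051 -0.001   0.078 ]
far home [ 0.5583 -0.0634  0.0866] tool shift [ 0.1606 -0.002   0.0578]
```

View pics/m3.png

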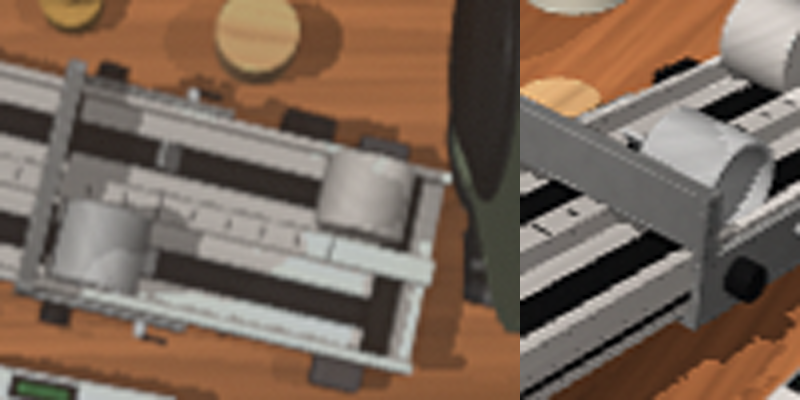

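The near tube stays against the stop bar at (100,245) with the finger gone, and the catch leaf shows behind it. Now the far roller at (365,190), the same way.

apply_moves(claw=[0,0,0,0,0,0], xyz=[[0,0,0.025],[0,0,0.025],[0,0,0.015],[0,0,0.007],[0,0,0.003],[0,0,0]], twist=[[0,0,0],[0,0,0],[0,0,0],[0,0,0],[0,0,0],[0,0,0]])

```text
clock: 10.35
position: [0.5226, -0.2138, 0.0704]
tool_rot: [3.141, -0.0, 1.333]
force: [0.1, 0.2, -0.3]
grip_width: -0.0005
finger_force: 0.0
```

```bash
python3 -c "from h import *;rep()"
```

```text
t 10.35 pos [ 0.5226 -0.2138  0.0704] rot [ 3.141 -0.     1.333] w -0.00046529890811554116
F along 0.22 [ 0.11  0.2  -0.32]
near above [ 0.4634 -0.2005  0.1766] tool shift [-0.0009 -0.0606 -0.1062]
near start [ 0.4634 -0.2005  0.0666] tool shift [-0.0009 -0.0607  0.0038]
near home [ 0.5    -0.0492  0.0866] tool shift [ 0.1547 -0.0607 -0.0162]
far above [ 0.5217 -0.2146  0.1766] tool shift [-0.0009 -0.0006 -0.1062]
far start [ 0.5217 -0.2146  0.0666] tool shift [-0.0009 -0.0007  0.0038]
far home [ 0.5583 -0.0634  0.0866] tool shift [ 0.1547 -0.0007 -0.0161]
```

apply_moves(claw=[0,0,0,0,0,0,0,0,0,0,0,0,0,0,0,0,0,0], xyz=[[0.003,0,-0.0002],[0.003,0,-0.0003],[0.004,0,-0.0004],[0.004,0,-0.0004],[0.006,0,-0.0007],[0.006,0,-0.0007],[0.006,0,-0.0007],[0.006,0,-0.0007],[0.006,0,-0.0007],[0.006,0,-0.0007],[0.006,0,-0.0007],[0.006,0,-0.0007],[0.006,0,-0.0007],[0.006,0,-0.0007],[0.006,0,-0.0007],[0.006,0,-0.0007],[0.006,0,-0.0007],[0.006,0,-0.0007]], twist=[[0,0,0],[0,0,0],[0,0,0],[0,0,0],[0,0,0],[0,0,0],[0,0,0],[0,0,0],[0,0,0],[0,0,0],[0,0,0],[0,0,0],[0,0,0],[0,0,0],[0,0,0],[0,0,0],[0,0,0],[0,0,0]])

```text
clock: 12.15
position: [0.5455, -0.1182, 0.0813]
tool_rot: [-3.142, -0.0, 1.333]
force: [0.2, -0.2, 0.6]
grip_width: -0.0
finger_force: 0.3
```

apply_moves(claw=[0,0,0,0,0,0,0,0,0,0,0,0,0,0], xyz=[[0.004,0,-0.0005],[0.004,0,-0.0005],[0.004,0,-0.0005],[0.004,0,-0.0005],[0.004,0,-0.0005],[0.004,0,-0.0005],[0.004,0,-0.0005],[0.004,0,-0.0004],[0.004,0,-0.0004],[0.004,0,-0.0004],[0.004,0,-0.0004],[0.003,0,-0.0003],[0.002,0,0],[0,0,0]], twist=[[0,0,0],[0,0,0],[0,0,0],[0,0,0],[0,0,0],[0,0,0],[0,0,0],[0,0,0],[0,0,0],[0,0,0],[0,0,0],[0,0,0],[0,0,0],[0,0,0]])

```text
clock: 13.55
position: [0.5571, -0.0707, 0.0866]
tool_rot: [3.142, -0.0, 1.333]
force: [-1.3, -0.0, -0.7]
grip_width: 0.0002
finger_force: 0.0
```

```bash
python3 -c "from h import *;rep()"
```

```text
t 13.55 pos [ 0.5571 -0.0707  0.0866] rot [ 3.142 -0.     1.333] w 0.00015062089031520838
F along -0.32 [-1.28 -0.02 -0.73]
near above [ 0.4634 -0.2005  0.1766] tool shift [-0.1481 -0.0605 -0.09  ]
near start [ 0.4634 -0.2005  0.0666] tool shift [-0.1482 -0.0605  0.02  ]
near home [ 0.5    -0.0492  0.0866] tool shift [ 0.0075 -0.0605  0.    ]
far above [ 0.5217 -0.2146  0.1766] tool shift [-0.1481 -0.0005 -0.09  ]
far start [ 0.5217 -0.2146  0.0666] tool shift [-0.1482 -0.0005  0.02  ]
far home [ 0.5583 -0.0634  0.0866] tool shift [ 0.0074 -0.0005  0.    ]
```

apply_moves(claw=[0,0,0,0,0,0], xyz=[[0.001,0,0],[0.001,0,0],[0.001,0,0],[0.001,0,0],[0.001,0,0],[0,0,0]], twist=[[0,0,0],[0,0,0],[0,0,0],[0,0,0],[0,0,0],[0,0,0]])

```text
clock: 14.15
position: [0.5582, -0.0661, 0.0866]
tool_rot: [3.142, -0.0, 1.333]
force: [-0.2, 0.2, -0.3]
grip_width: -0.0
finger_force: 0.1
```

apply_moves(claw=[0,0,0], xyz=[[0.001,0,0],[0.001,0,0],[0,0,0]], twist=[[0,0,0],[0,0,0],[0,0,0]])

```text
clock: 14.45
position: [0.5583, -0.0658, 0.0866]
tool_rot: [-3.141, 0.002, 1.332]
force: [-0.6, -9.1, 0.3]
grip_width: 0.0001
finger_force: 4.3
```

The far roller is on the stop at 9 N, with no more travel. I retreat and check.

apply_moves(claw=[0,0,0,0,0,0,0,0,0,0], xyz=[[-0.005,0,0],[-0.015,0,0.001],[-0.015,0,0.001],[0,0,-0.03],[0,0,-0.04],[-0.035,0,0],[-0.035,0,0],[-0.035,0,0],[-0.035,0,0],[0,0,0]], twist=[[0,0,0],[0,0,0],[0,0,0],[0,0,0],[0,0,0],[0,0,0],[0,0,0],[0,0,0],[0,0,0],[0,0,0]])

```text
clock: 15.45
position: [0.5148, -0.2406, 0.1543]
tool_rot: [-3.141, 0.002, 1.326]
force: [-0.8, 0.6, -0.3]
grip_width: 0.0003
finger_force: 0.0
```

Run:
```python
from h import *
a_=bot.grab_frame("top")["img"];b=bot.grab_frame("side")["img"]
A=cv2.resize(a_[160:260,235:365],(520,400),interpolation=cv2.INTER_CUBIC);B=cv2.resize(b[180:280,240:310],(280,400),interpolation=cv2.INTER_CUBIC)
cv2.imwrite("pics/m4.png",np.hstack([A,B])[:,:,::-1])
print(bot.observe()["force"])
```

```text
[ 1.27343290e-01  1.26057890e+00 -9.79460387e-04]
```

View pics/m4.png

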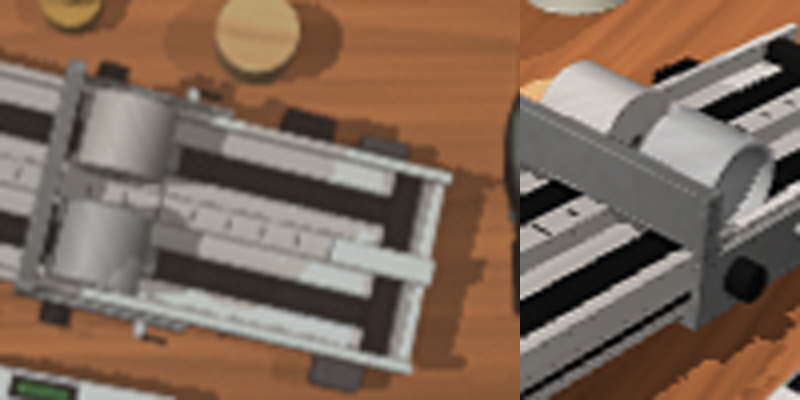

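Both rollers rest against the stop bar at (125,130) and (100,245) with nothing holding them. The carriage has not moved: its bar shows at the same pixels as before.

```bash
python3 -c "
from workcell import bot
print(bot.job_done())"
```

```text
the job is handed in; nothing more can be done
None
```

Both rollers were pushed home against the stop and stayed there after release, held by their catches; the carriage did not move in the camera images, and the job is handed in at about 15.5 s on the robot's clock.

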